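# Run a row of blocks home in the gluing jig and shut the keeper

### The arm

A 7-joint arm with a two-finger parallel gripper is mounted at the origin on a cart in front of the work surface, level with it; the furniture and walls round the work are solid. World frame = base frame: x ahead of the robot, y to its left, z up, the work surface at z = 0. Lengths are in m, angles in rad, forces in N, time in s.
With the tool pointing down it reaches from about 0.375 to 0.925 m from the base axis. Payload 3.1 kg.
Tool frame: the origin (TCP) lies on the centre line of the jaws, within the pads' length; the fingertips stand 22 mm ahead of it and the grasp point (between the pads) lies 3 mm ahead of it; z points along the fingers, y is the line along which they close (so a half turn about z gives the same grasp; the last joint's range is limited). The gripper opens to 85 mm and grips with 20 to 120 N. Pads are 22 mm wide; open, the fingers measure 114 mm over their backs; the gripper's body (76 mm by 85 mm) begins 54 mm behind the grasp point. The pads swing forward as they close: fully open they stand 13 mm farther back than shut.
Start: joints at [-1.323, 0.383, 0.044, 1.598, -0.018, 1.161, -0.05], TCP at [0.22, 0.612, 0.253] pointing down, gripper open.
Joint ranges: [-2.61, 2.61], [-0.41, 2.15], [-1.48, 1.57], [0, 2.5], [-1.57, 4.71], [0.05, 1.97], [-2.85, 2.85]. Speed limits (rad/s): [2.79, 2.79, 3.14, 3.14, 3.14, 3.14, 3.14].

### API

Orientations are given as a unit quaternion [w, x, y, z].
In Python, from rig import r, vision, job_done, finder gives the robot as it stands.
- The arm moves only by the tool move_arm, never from a script. Its argument "moves" is a list of rows, each a list of 3 entries, a list of its own where there are three numbers: the shift along the world's x, y, z scaled (see below), then the turn, a rotation vector about the world's x, y, z scaled (see below), then the closure, from -1 (fully open) to 1 (shut), so that 0 is half open. In form: [[[dx, dy, dz], [wx, wy, wz], gripper], ...]. A call has 1 to 5 rows; each row shifts and turns the commanded pose from where the row before left it; what a row does not reach is not made up. The controller multiplies each number of a shift by 6 cm and each number of a turn by 0.08 rad. A row lasts 1/8 s, in which the tool goes at most 62.5 mm and 10.7 degrees, less where a joint would pass 70% of its speed; a pose out of reach is approached as far as the arm can. A call with a number of a shift or a turn outside -1 to 1 is refused whole. A call with a gripper value outside its range is refused whole. The fingers move at their own pace and stop on an object; "force" is the grip in N (left out, the last holds). Time passes only in rows, so rows that do not move let the fingers close. It gives the time, the measured TCP pose, the force, the opening and the grip force at its end, in the units of the state.
- r.get_state(): the state, without advancing time (a new reading comes with each control period).
- vision.camera(name): name is "side" or "top"; returns (picture, depth): 384x512x3 uint8, red, green, blue; 384x512 float32, m along the optical axis (not along the pixel's ray), 0 where there is no reading.
- vision.camera_params(name): a dict with "mtx" (3x3 intrinsics, pixels), "camera_from_world" (4x4, takes a point from world to camera coordinates). Camera axes: x right, y up, looking along -z (the intrinsics and any distortion apply to the point x, -y, -z); pixel columns grow to the right and rows downward; lengths in m; the calibration is good to about 2 mm. A picture is of the moment at which its call begins. camera_params takes no time and is no camera call.
- job_done(): hands the job in; it is judged then, once.
Trained networks look in the newest picture that a camera, given by its name, has taken for a name from the list of things; names that differ only in an ending like _2 or _b are one class to them, and where a whole thing is asked for, a point or a joint stands for the part that bears it (a point fixed in the world has none). Each returns a list of dicts, best first, with "score" (0 to 1); they miss things now and then, are a little off and sometimes report something else, mostly with a low value. They report only what shows in the picture. A call takes as long as a camera call. They do not tell look-alikes from the thing itself.
- finder.find_in(camera, query): "extent" ([left, top, right, bottom] as shares, 0 to 1, of the picture: columns of its width, rows of its height, round what is visible of it).
- finder.spot_point(camera, query): "at" ([column, row] as shares, 0 to 1, of the picture: columns of its width, rows of its height: a listed point, or the origin of a listed thing).
The state is a dict: "t": time; "joint_positions": joint angles; "qd": joint speeds; "tau": joint torques, N m; "ee_pos": TCP position; "tool_rot": TCP orientation; "force": force on the tool from outside, world axes, zero at the start; "torque": the same for the moment, N m; "finger_gap": finger opening in m; "gripper_force": force on a finger pad.
Only numpy, scipy, OpenCV 4.12 (cv2) and the standard library are available. Lean on these libraries where they do the work, as an engineer would, in place of code of your own. Each camera call takes 0.05 s, during which the arm holds its last target. There are 200 camera calls.

### The job

Five wooden blocks stand in a touching row in the channel of the gluing jig. Push the row from behind with your fingertips, as one train, along the channel until it is fully home against the blue end stop; then push the red peg of the keeper lever round until the lever lies square across the channel behind the last block, and let go of everything. Do not lift or tip any block, keep the row together, and leave the spare block, bottle and jar beside the jig where they stand.

Things in the scene. Friction and masses are not known exactly. Their poses are not given: they have to be found in the camera images.
- jig: fixed gluing jig: plywood base 290 x 92 x 8 mm, two aluminium rails. Origin at bench level on the channel's centre line, z up; +x runs along the channel towards the end stop (robot's right, within 30 degrees), +y to the keeper (away from the robot). Channel floor at z = 8 mm; rails 43 mm apart, 11 mm wide, their tops at z = 16 mm, from x = -130 to +125 mm, open at the -x end; base x = -135 to +155, y = -38 to +54 mm
- stop_face (a point): centre of the blue end stop's face (stop 68 mm wide, top at z = 36 mm), at jig x = +125 mm, z = 23 mm; the row is pushed in jig +x until block 1 meets it
- row_end (a point): point on the centre line at jig x = 0, z = 23 mm: the rear (-x) face of block 5 lies within about 2 mm of it when the row is fully home
- block_1: hardwood block, 25 mm long (jig x) x 40 mm wide x 30 mm high, loose in the channel; origin at the centre of its underside, z up; its faces stand square to the jig, but its own x axis is turned 10 degrees clockwise (seen from above) from jig x; leading block, next to the stop; its centre is at jig x = 112.5 mm when home
- block_2: hardwood block, 25 mm long (jig x) x 40 mm wide x 30 mm high, loose in the channel; origin at the centre of its underside, z up; its faces stand square to the jig, but its own x axis is turned 10 degrees clockwise (seen from above) from jig x; second of the row
- block_3: hardwood block, 25 mm long (jig x) x 40 mm wide x 30 mm high, loose in the channel; origin at the centre of its underside, z up; its faces stand square to the jig, but its own x axis is turned 10 degrees clockwise (seen from above) from jig x; third of the row
- block_4: hardwood block, 25 mm long (jig x) x 40 mm wide x 30 mm high, loose in the channel; origin at the centre of its underside, z up; its faces stand square to the jig, but its own x axis is turned 10 degrees clockwise (seen from above) from jig x; fourth of the row
- block_5: hardwood block, 25 mm long (jig x) x 40 mm wide x 30 mm high, loose in the channel; origin at the centre of its underside, z up; its faces stand square to the jig, but its own x axis is turned 10 degrees clockwise (seen from above) from jig x; last of the row, the one to push; the row starts 40 to 85 mm short of the stop with gaps under 1 mm
- keeper (a joint): keeper lever's angle about its upright pivot, 0 to 2.07 rad (its stop). It grows anticlockwise seen from above. At 0.5 the lever points to jig -x, at 2.07 it lies square across the channel (to jig -y), its front face about 3 mm behind the last block of a row that is home. Starts between 0.2 and 0.55; light friction, stays where it is left
- keeper_pivot (a point): point on the keeper's pivot axis, at jig x = -9.5 mm, y = +42 mm, z = 25 mm; the steel lever is 12 mm wide, reaches 65 mm from the pivot, its underside at z = 20 mm and top at 30 mm
- keeper_peg (a point): centre of the upright red peg (14 mm across) on the keeper, 58 mm from the pivot; the peg stands from z = 30 to 58 mm, this point at 44 mm. A turntable with a white plate (about 70 mm high) stands beyond the jig on its +y side: keep clear of it
- spare_block: bystander: squarish pale wood block 37 x 37 x 22 mm beside the jig; origin at the centre of its underside
- dropper_bottle: bystander: green paint dropper bottle with white cap, 26 mm across, 75 mm high, beside the jig; origin at the centre of its underside
- enamel_jar: bystander: small brown enamel jar with black lid, 44 mm across, 46 mm high, beside the jig; origin at the centre of its underside
Things that resemble listed ones, but are neither listed nor needed, are in the scene too. What is shaped like the block_4 but pink or turquoise is not meant.

How it is judged:
On the way, in this order (a step that is already met when the one before it is completed fails the run):
1. the row is home against the end stop while the keeper is still open (x of block_1 in the frame of jig above 0.1095 m and x of block_2 in the frame of jig above 0.0845 m and x of block_3 in the frame of jig above 0.0595 m and x of block_4 in the frame of jig above 0.0345 m and x of block_5 in the frame of jig above 0.0095 m and z of each of block_1, block_2, block_3, block_4, block_5 in the frame of jig below 0.011 m and y of block_1 in the frame of jig between -0.005 and 0.005 m and angle between each of block_1, block_2, block_3, block_4, block_5's own z axis and vertical below 0.1 rad and y of block_2 in the frame of jig between -0.005 and 0.005 m and y of block_3 in the frame of jig between -0.005 and 0.005 m and y of block_4 in the frame of jig between -0.005 and 0.005 m and y of block_5 in the frame of jig between -0.005 and 0.005 m and value of joint keeper below 0.9 rad), for 0.2 s.
2. the keeper lies across the channel behind the row (value of joint keeper above 1.95 rad), for 0.2 s.
At the end, for the whole second after the job is handed in: every block is within 3 mm of its home place along the channel (block 1 on the stop, each next one touching), flat on the channel floor and at rest, and the keeper is shut beyond 1.95 rad of 2.07 rad (x of block_1 in the frame of jig above 0.1095 m and x of block_2 in the frame of jig above 0.0845 m and x of block_3 in the frame of jig above 0.0595 m and x of block_4 in the frame of jig above 0.0345 m and x of block_5 in the frame of jig above 0.0095 m and z of each of block_1, block_2, block_3, block_4, block_5 in the frame of jig below 0.011 m and y of block_1 in the frame of jig between -0.005 and 0.005 m and angle between each of block_1, block_2, block_3, block_4, block_5's own z axis and vertical below 0.1 rad and y of block_2 in the frame of jig between -0.005 and 0.005 m and y of block_3 in the frame of jig between -0.005 and 0.005 m and y of block_4 in the frame of jig between -0.005 and 0.005 m and y of block_5 in the frame of jig between -0.005 and 0.005 m and linear speed of each of block_1, block_2, block_3, block_4, block_5 below 0.01 m/s and value of joint keeper above 1.95 rad and velocity of joint keeper below 0.05 rad/s).
It fails at once if a block is lifted more than 8 mm or tipped more than 0.35 rad (z of any of block_1, block_2, block_3, block_4, block_5 in the frame of jig above 0.016 m or angle between any of block_1, block_2, block_3, block_4, block_5's own z axis and vertical above 0.35 rad).
It fails at once if the row is torn apart: gaps add up to more than 12 mm (distance between block_1 and block_5 above 0.112 m).
It fails at once if the spare block, bottle or jar is moved more than 15 mm or tipped (distance of any of spare_block, dropper_bottle, enamel_jar from where it was at the start of the episode above 0.015 m or angle between any of spare_block, dropper_bottle, enamel_jar's own z axis and vertical above 0.3 rad).
It also fails if it takes over 51 s, if anything falls off the work surface, if the arm or the gripper's body presses on something with over 40 N, if the wrist force passes 120 N, or if a joint passes its speed limit or range.

## Working session

There is one attempt and no reset: what is moved stays moved. The work goes in short steps, Python scripts to look and compute and a tool call to move; the robot and the scene stay as the last step left them, time stands still between calls to the robot, and variables do not carry over. Pictures are saved under pics/ and viewed, at most 10 in all, crops included, and the job is handed in when it is done.

Besides the shell and the picture viewer there is one more tool, called after "Emit:" in YAML: its name, and indented under it one key for each argument. move_arm: Moves the arm, as the interface text tells. Shifts and turns lie within -1 to 1; 1 stands for 6 cm of shift or 0.08 rad of turn. Its arguments: {"type":"object","properties":{"moves":{"type":"array","items":{"type":"array"}},"force":{"type":"number"}},"required":["moves"]}

```bash
mkdir -p pics; cat > h.py <<'E'
import numpy as np, cv2
from rig import r, vision, job_done, finder
def ray(cam,u,v):
    p=vision.camera_params(cam);K=np.array(p["mtx"]);T=np.array(p["camera_from_world"])
    d=np.linalg.inv(K)@[u,v,1.];d=np.array([d[0],-d[1],-d[2]])
    R=T[:3,:3];return -R.T@T[:3,3],R.T@d
def atz(cam,u,v,z):
    o,d=ray(cam,u,v);return o+d*(z-o[2])/d[2]
def proj(cam,P):
    p=vision.camera_params(cam);K=np.array(p["mtx"]);T=np.array(p["camera_from_world"])
    c=T[:3,:3]@np.array(P)+T[:3,3];q=K@[c[0],-c[1],-c[2]];return q[:2]/q[2]
def cloud(cam,dep):
    v,u=np.mgrid[:384,:512];o,_=ray(cam,0,0)
    p=vision.camera_params(cam);K=np.array(p["mtx"]);R=np.array(p["camera_from_world"])[:3,:3]
    d=np.stack([u,v,np.ones_like(u)],-1)@np.linalg.inv(K).T;d=d*[1,-1,-1]
    return o+(d*dep[...,None])@R
E
python3 - <<'E'
from h import *
for c in("top","side"):
    im,d=vision.camera(c);cv2.imwrite(f"pics/{c}0.png",im[...,::-1]);np.save(c+"0.npy",d)
    for q in["stop_face","row_end","keeper_pivot","keeper_peg","block_4","jig","spare_block","dropper_bottle","enamel_jar"]:
        z=dict(stop_face=.023,row_end=.023,keeper_pivot=.025,keeper_peg=.044,block_4=.008).get(q,0)
        for x in finder.spot_point(c,q)[:6]:
            u,v=x["at"][0]*512,x["at"][1]*384;print(c,q,round(x["score"],2),int(u),int(v),atz(c,u,v,z).round(3)[:2])
print(r.get_state())
E
```

```text
top stop_face 0.94 322 212 [ 0.445 -0.008]
top row_end 0.69 260 215 [0.438 0.12 ]
top keeper_peg 0.47 228 183 [0.499 0.187]
top block_4 0.86 338 163 [ 0.551 -0.045]
top block_4 0.83 278 213 [0.442 0.082]
top block_4 0.83 257 212 [0.444 0.127]
top block_4 0.65 269 211 [0.447 0.102]
top block_4 0.65 277 149 [0.579 0.085]
top block_4 0.6 246 210 [0.447 0.149]
top jig 0.77 261 212 [0.445 0.119]
top spare_block 0.48 254 245 [0.375 0.132]
top dropper_bottle 0.72 285 246 [0.373 0.067]
top dropper_bottle 0.44 258 192 [0.487 0.125]
top enamel_jar 0.76 318 249 [ 0.368 -0.003]
side stop_face 0.63 305 243 [ 0.443 -0.008]
side row_end 0.58 248 205 [0.44 0.13]
side keeper_pivot 0.62 259 193 [0.476 0.129]
side keeper_pivot 0.53 250 250 [0.366 0.067]
side keeper_pivot 0.23 258 213 [0.438 0.103]
side keeper_peg 0.51 246 169 [0.496 0.18 ]
side keeper_peg 0.44 252 211 [0.428 0.109]
side keeper_peg 0.22 254 251 [0.363 0.056]
side block_4 0.77 307 173 [0.585 0.081]
side block_4 0.71 350 222 [ 0.542 -0.053]
side block_4 0.61 269 223 [0.439 0.076]
side block_4 0.57 173 175 [0.407 0.309]
side block_4 0.55 2
[... 282 characters left out ...]
.0, 'joint_positions': array([-1.32279901,  0.38286051,  0.0439179 ,  1.59786657, -0.01790441,
        1.16117668, -0.04989876]), 'qd': array([ 0.00029586, -0.00014744, -0.0013741 ,  0.00110343,  0.0006717 ,
       -0.00170597, -0.00010548]), 'tau': array([-2.85320230e-04, -4.33444798e+01,  1.02255184e+00, -2.49930310e+01,
        1.03797507e-02,  1.48832958e-03, -1.38386497e-05]), 'ee_pos': array([0.22031242, 0.61155507, 0.25331054]), 'tool_rot': array([-5.69878517e-06,  1.72024012e-01,  9.85092756e-01,  4.17474426e-05]), 'force': array([-0.3932004 ,  0.70159317,  1.5573812 ]), 'torque': array([-0.03280034,  0.02700023, -0.01255892]), 'gripper_force': 0.0, 'finger_gap': 0.08544341884623077}
```

View pics/top0.png

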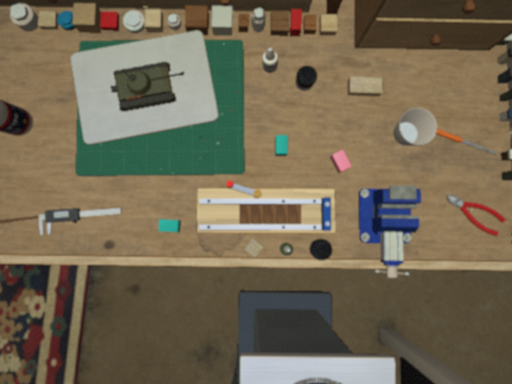

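View pics/side0.png

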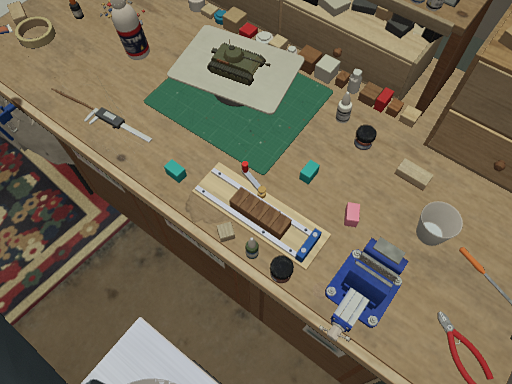

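The top view shows the row of brown blocks at about (240–300, 213), the blue stop at (327, 213) and the red peg at (230, 184). The look-alikes are turquoise at (281, 145) and (169, 226), pink at (341, 160), and a loose pale block at (365, 86). I choose the five brown blocks in the channel. Next I'll check them in a close crop and fit the jig pose.

```bash
python3 - <<'E'
from h import *
from scipy.optimize import least_squares
im=cv2.imread("pics/top0.png");d=np.load("top0.npy")
P=cloud("top",d)
# base outline: height 4-60 region + colour
hsv=cv2.cvtColor(im,cv2.COLOR_BGR2HSV)
roi=(slice(180,242),slice(188,345))
blue=cv2.inRange(hsv,(100,100,60),(130,255,255));blue[:, :315]=0;blue[:,345:]=0;blue[:190]=0;blue[240:]=0
v,u=np.nonzero(blue);rect=cv2.minAreaRect(np.c_[u,v].astype(np.float32))
print("blue",[atz("top",*b,.036).round(4)[:2] for b in cv2.boxPoints(rect)],atz("top",u.mean(),v.mean(),.036).round(4))
red=cv2.inRange(hsv,(0,150,90),(8,255,255))|cv2.inRange(hsv,(172,150,90),(180,255,255));red[:175]=0;red[200:]=0;red[:,:215]=0;red[:,250:]=0
v,u=np.nonzero(red);print("red",len(u),u.mean(),v.mean(),atz("top",u.mean(),v.mean(),.05))
z=P[...,2];m=np.zeros_like(z,bool);m[roi]=True
for lo,hi in((.004,.012),(.013,.020),(.032,.045)):
    k=m&(z>lo)&(z<hi);print(lo,k.sum(),P[k][:,:2].min(0),P[k][:,:2].max(0))
print("depth z med rail/block",np.median(z[208:218,250:290]),np.median(z[198:202,205:220]),np.median(z[150:170,120:150]))
S=5;c=im[175:262,185:345]
cv2.imwrite("pics/crop0.png",cv2.resize(c,None,fx=S,fy=S,interpolation=cv2.INTER_CUBIC))
E
```

```text
blue [array([ 0.4744, -0.0062]), array([ 0.4745, -0.0185]), array([ 0.4115, -0.0183]), array([ 0.4113, -0.0061])] [ 0.442  -0.0117  0.036 ]
red 37 229.16216216216216 183.2972972972973 [0.5000618  0.18533927 0.05      ]
0.004 3078 [ 0.38454763 -0.05187365] [0.51118928 0.27075562]
0.013 1176 [ 0.38447659 -0.00588105] [0.47783157 0.24885234]
0.032 1562 [ 0.38693828 -0.02109647] [0.49666114 0.19002356]
depth z med rail/block 0.03731238309888224 0.014632712895652156 0.0018323101773652373
```

View pics/crop0.png

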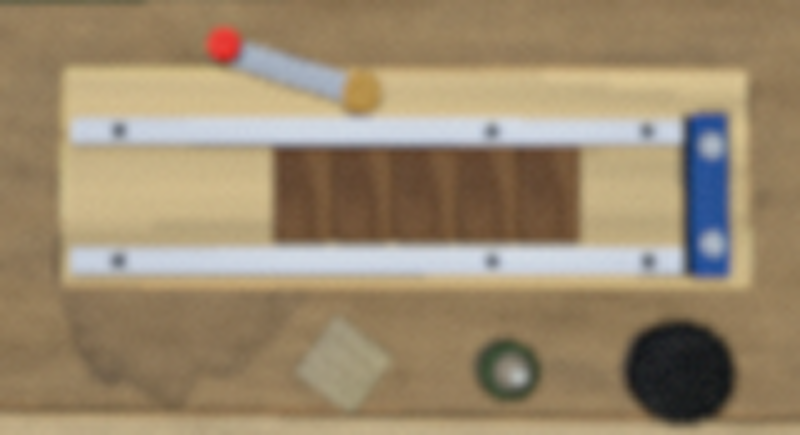

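The crop confirms five brown blocks in the channel, rear face at crop x=275 and front at 580. The stop face is at about 690, the lever pivot at (362, 90) and the peg at (224, 45). The jig is nearly aligned with the world axes.

```bash
python3 - <<'E'
from h import *
f=lambda x,y,z:atz("top",185+(x+.5)/5-.5,175+(y+.5)/5-.5,z).round(4)[:2]
for n,a in dict(baseTL=(62,66,.008),baseTR=(747,70,.008),baseBR=(752,288,.008),baseBL=(66,288,.008),railL=(70,196,.016),railR=(690,196,.016),rear=(275,195,.038),front=(580,195,.038),stop=(688,195,.036),pivot=(362,90,.03),peg=(224,45,.058)).items(): print(n,f(*a))
# depth check: rear face location, side camera too
d=np.load("side0.npy");im=cv2.imread("pics/side0.png");P=cloud("side",d)
for n in("top","side"):
    P=cloud(n,np.load(n+"0.npy"));k=(P[...,2]>.030)&(P[...,2]<.045)&(abs(P[...,0]-.442)<.015)&(P[...,1]>.03)&(P[...,1]<.21)
    print(n,"blocks y",np.percentile(P[k][:,1],[0,2,98,100]),"z",np.median(P[k][:,2]))
    k=(P[...,2]>.045)&(P[...,2]<.065)&(abs(P[...,0]-.5)<.02)&(abs(P[...,1]-.185)<.02);print("peg",P[k].mean(0),k.sum())
E
```

```text
baseTL [0.4939 0.2546]
baseTR [ 0.4967 -0.0346]
baseBR [ 0.4051 -0.0363]
baseBL [0.401  0.2504]
railL [0.4391 0.2489]
railR [ 0.4429 -0.0089]
rear [0.44   0.1635]
front [0.4418 0.0398]
stop [ 0.4425 -0.0045]
pivot [0.4839 0.1287]
peg [0.4986 0.1845]
top blocks y [0.04071992 0.04296167 0.16285483 0.16502589] z 0.03732028915426888
peg [0.49796142 0.18509165 0.05693372] 41
side blocks y [0.0394973  0.04073232 0.16299084 0.16687604] z 0.03866579668283965
peg [0.49703513 0.18382641 0.05578935] 47
```

Emit:
move_arm:
  moves:
    - [[0.46, -0.85, 0], [0, 0, 0.9], 1]
    - [[0.46, -0.85, 0], [0, 0, 0.9], 1]
    - [[0.46, -0.85, 0], [0, 0, 0.9], 1]
    - [[0.46, -0.85, 0], [0, 0, 0.9], 1]
    - [[0.46, -0.85, -0.2], [0, 0, 0.9], 1]
  force: 40

```text
t: 1.62
ee_pos: [0.3598, 0.3556, 0.2426]
tool_rot: [0.001, -0.008, 1.0, 0.001]
force: [0.2, 0.7, -0.1]
finger_gap: -0.0001
gripper_force: 0.0
```

Emit:
move_arm:
  moves:
    - [[0.46, -0.85, -0.3], [0, 0, 0], 1]
    - [[0.46, -0.85, -0.4], [0, 0, 0], 1]
    - [[0.4, -0.75, -0.4], [0, 0, 0], 1]
    - [[0, 0, 0], [0, 0, 0], 1]

```text
t: 2.12
ee_pos: [0.438, 0.2037, 0.1736]
tool_rot: [-0.001, -0.002, 1.0, -0.002]
force: [-0.2, -1.2, -0.8]
finger_gap: -0.0001
gripper_force: 0.0
```

Emit:
move_arm:
  moves:
    - [[0.03, 0, -0.8], [0, 0, 0], 1]
    - [[0, 0, -0.8], [0, 0, 0], 1]
    - [[0, 0, -0.5], [0, 0, 0], 1]
    - [[0, 0, -0.1], [0, 0, 0], 1]
    - [[0, 0, 0], [0, 0, 0], 1]

```text
t: 2.75
ee_pos: [0.4396, 0.2108, 0.044]
tool_rot: [0.0, -0.008, 1.0, 0.0]
force: [0.3, -0.1, 0.3]
finger_gap: -0.0
gripper_force: 0.0
```

```bash
python3 - <<'E'
from h import *
im,d=vision.camera("side");cv2.imwrite("pics/s1.png",cv2.resize(im[140:300,180:340,::-1],None,fx=3.5,fy=3.5,interpolation=cv2.INTER_CUBIC))
s=r.get_state();print(s["ee_pos"],s["force"],s["tool_rot"])
E
```

```text
[0.44019913 0.21096476 0.04462977] [ 0.65628231 -0.32639647  0.03936678] [ 1.03573882e-03 -7.48246624e-03  9.99971129e-01  8.25539157e-04]
```

View pics/s1.png

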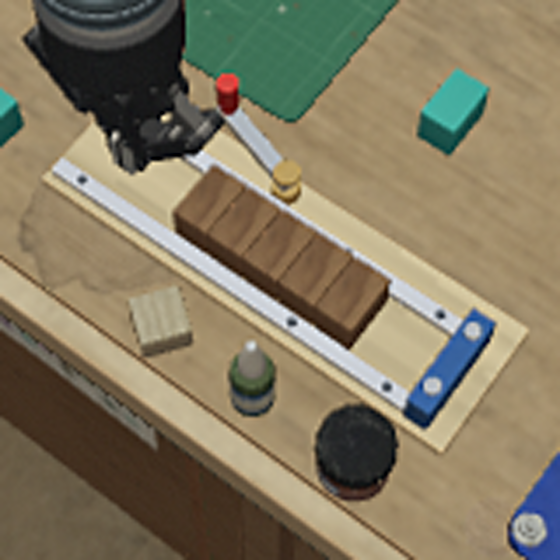

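The side view shows the closed fingers over the channel behind the row, and the knuckles bulge forward at crop (205, 120). I'll check how high they sit before pushing.

```bash
python3 - <<'E'
from h import *
for c in("side","top"):
    im,d=vision.camera(c);P=cloud(c,d)
    k=(abs(P[...,0]-.44)<.05)&(P[...,1]>.12)&(P[...,1]<.30)&(P[...,2]>.02)&(P[...,2]<.3)
    Q=P[k]
    for lo in np.arange(.02,.16,.01):
        s=Q[(Q[:,2]>=lo)&(Q[:,2]<lo+.01)&(Q[:,1]>.168)&(Q[:,0]<.486)]
        if len(s)>3: print(c,round(lo,2),len(s),"y",s[:,1].min().round(3),s[:,1].max().round(3),"x",s[:,0].min().round(3),s[:,0].max().round(3))
E
```

```text
side 0.02 48 y 0.205 0.299 x 0.401 0.434
side 0.03 62 y 0.197 0.3 x 0.402 0.441
side 0.04 26 y 0.196 0.225 x 0.429 0.437
side 0.05 22 y 0.197 0.217 x 0.429 0.437
side 0.06 23 y 0.182 0.224 x 0.427 0.451
side 0.07 86 y 0.176 0.247 x 0.426 0.451
side 0.08 69 y 0.17 0.255 x 0.423 0.448
side 0.09 64 y 0.169 0.262 x 0.423 0.434
side 0.1 62 y 0.168 0.269 x 0.423 0.437
side 0.11 56 y 0.169 0.273 x 0.421 0.437
side 0.12 61 y 0.168 0.201 x 0.42 0.446
side 0.13 54 y 0.169 0.196 x 0.421 0.45
side 0.14 32 y 0.171 0.18 x 0.429 0.451
side 0.15 83 y 0.172 0.232 x 0.403 0.455
side 0.16 122 y 0.173 0.229 x 0.402 0.456
```

Emit:
move_arm:
  moves:
    - [[0, 0, -0.14], [0, 0, 0], 1]
    - [[0, 0, 0], [0, 0, 0], 1]
    - [[0, -0.15, 0], [0, 0, 0.0], 1]
    - [[0, -0.15, 0], [0, 0, 0], 1]
    - [[0, -0.1, 0], [0, 0, 0], 1]

```text
t: 3.52
ee_pos: [0.4391, 0.1844, 0.035]
tool_rot: [-0.0, -0.006, 1.0, -0.0]
force: [0.6, -0.1, 0.1]
finger_gap: 0.0003
gripper_force: 0.0
```

Emit:
move_arm:
  moves:
    - [[0, -0.08, 0], [0, 0, 0], 1]
    - [[0, -0.08, 0], [0, 0, 0], 1]
    - [[0, -0.08, 0], [0, 0, 0], 1]
    - [[0, -0.08, 0], [0, 0, 0], 1]
    - [[0, -0.08, 0], [0, 0, 0], 1]

```text
t: 4.15
ee_pos: [0.4392, 0.1616, 0.035]
tool_rot: [-0.0, -0.007, 1.0, 0.0]
force: [1.7, 1.8, 0.3]
finger_gap: -0.0003
gripper_force: 0.5
```

Contact is smooth at about 2 N, so I'll keep pushing.

Emit:
move_arm:
  moves:
    - [[0.02, -0.08, 0], [0, 0, 0], 1]
    - [[0, -0.08, 0], [0, 0, 0], 1]
    - [[0, -0.08, 0], [0, 0, 0], 1]
    - [[0, -0.06, 0], [0, 0, 0], 1]
    - [[0, 0, 0], [0, 0, 0], 1]

```text
t: 4.78
ee_pos: [0.4403, 0.143, 0.0349]
tool_rot: [-0.0, -0.007, 1.0, -0.0]
force: [-0.2, -0.6, 0.5]
finger_gap: 0.0003
gripper_force: 0.0
```

Emit:
move_arm:
  moves:
    - [[0, -0.04, 0], [0, 0, 0], 1]
    - [[0, -0.03, 0], [0, 0, 0], 1]
    - [[0, 0, 0], [0, 0, 0], 1]

```text
t: 5.15
ee_pos: [0.4404, 0.1394, 0.035]
tool_rot: [0.0, -0.007, 1.0, -0.0]
force: [-0.1, 0.8, 0.2]
finger_gap: 0.0001
gripper_force: 0.3
```

Emit:
move_arm:
  moves:
    - [[0, -0.04, 0], [0, 0, 0], 1]
    - [[0, -0.03, 0], [0, 0, 0], 1]
    - [[0, 0, 0], [0, 0, 0], 1]

```text
t: 5.52
ee_pos: [0.4403, 0.135, 0.0349]
tool_rot: [-0.0, -0.007, 1.0, -0.0]
force: [0.4, 1.0, 0.3]
finger_gap: -0.0001
gripper_force: 0.2
```

Emit:
move_arm:
  moves:
    - [[0, -0.03, 0], [0, 0, 0], 1]
    - [[0, 0, 0], [0, 0, 0], 1]

```text
t: 5.78
ee_pos: [0.4405, 0.1338, 0.035]
tool_rot: [0.0, -0.007, 1.0, 0.0]
force: [0.3, 2.4, -0.1]
finger_gap: 0.0003
gripper_force: 0.9
```

Emit:
move_arm:
  moves:
    - [[0, -0.03, 0], [0, 0, 0], 1]
    - [[0, 0, 0], [0, 0, 0], 1]

```text
t: 6.02
ee_pos: [0.4408, 0.1337, 0.0353]
tool_rot: [0.001, -0.008, 1.0, 0.001]
force: [0.5, 4.6, 0.3]
finger_gap: 0.0002
gripper_force: 2.5
```

Emit:
move_arm:
  moves:
    - [[0, -0.03, 0], [0, 0, 0], 1]
    - [[0, 0, 0], [0, 0, 0], 1]

```text
t: 6.28
ee_pos: [0.4408, 0.1336, 0.0355]
tool_rot: [0.001, -0.008, 1.0, 0.002]
force: [-0.9, 8.2, -0.0]
finger_gap: -0.0001
gripper_force: 3.9
```

```bash
python3 - <<'E'
from h import *
im,d=vision.camera("side");cv2.imwrite("pics/s2.png",cv2.resize(im[140:300,180:340,::-1],None,fx=3.5,fy=3.5,interpolation=cv2.INTER_CUBIC))
s=r.get_state();print(s["ee_pos"],s["force"],s["tool_rot"])
E
```

```text
[0.44080143 0.13358477 0.03543996] [-0.63813928  7.02985132  0.15703186] [ 7.56052065e-04 -8.37800797e-03  9.99962627e-01  1.99528361e-03]
```

View pics/s2.png

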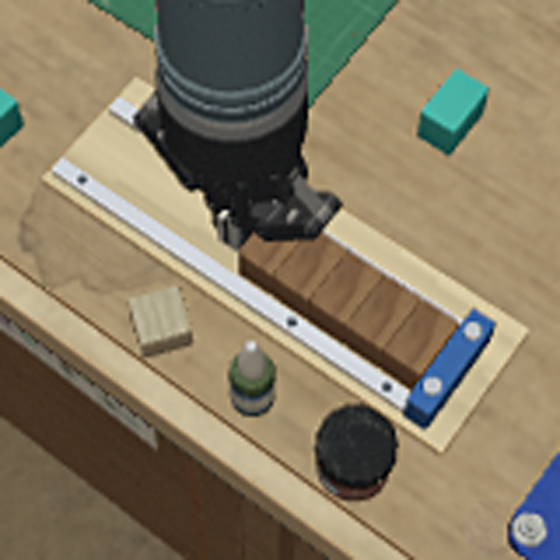

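The row sits against the stop: reaction rose to 8 N with no further motion, and block 1 meets the blue stop at crop (440, 350). Next I back off, rise, and go round behind the peg.

Emit:
move_arm:
  moves:
    - [[0, 0.1, 0], [0, 0, 0], 1]
    - [[0, 0.3, 0], [0, 0, 0], 1]
    - [[0, 0, 0.6], [0, 0, -0.8], 1]
    - [[0, 0.2, 0.8], [0, 0, -0.8], 1]
    - [[0.4, 0.2, 0], [0, 0, -0.8], 1]

```text
t: 6.95
ee_pos: [0.4659, 0.1799, 0.1226]
tool_rot: [0.002, 0.089, 0.996, 0.002]
force: [1.0, 0.4, -0.7]
finger_gap: 0.0003
gripper_force: 0.0
```

Emit:
move_arm:
  moves:
    - [[0.8, 0.1, 0], [0, 0, -0.8], 1]
    - [[0.4, 0.1, 0], [0, 0, -0.2], 1]
    - [[0, 0, 0], [0, 0, 0], 1]

```text
t: 7.32
ee_pos: [0.538, 0.1905, 0.1189]
tool_rot: [0.001, 0.129, 0.992, -0.0]
force: [0.1, 0.2, -0.2]
finger_gap: -0.0001
gripper_force: 0.0
```

```bash
cat > k.py <<'E'
from h import *
def plan(ph0,ph1,off=.018,piv=np.array([.483,.1285])):
    def c(p): return piv+.058*np.array([-np.sin(p),np.cos(p)])+off*np.array([np.cos(p),np.sin(p)])
    s=r.get_state();print("tcp",s["ee_pos"].round(4),"rot",s["tool_rot"].round(3),"j",s["joint_positions"].round(2))
    print("approach",(c(ph0)).round(4))
    ps=np.arange(ph0,ph1+.001,.08)
    print([[float(x) for x in ((c(b)-c(a))/.06).round(3)] for a,b in zip(ps,ps[1:])])
E
python3 - <<'E'
from k import *
plan(-.26,1.66)
for c in("top","side"):
    im,d=vision.camera(c);P=cloud(c,d)
    k=(P[...,2]>.045)&(P[...,2]<.065)&(abs(P[...,0]-.495)<.02)&(abs(P[...,1]-.185)<.02);print("peg",P[k].mean(0),k.sum())
    k=(P[...,2]>.030)&(P[...,2]<.045)&(abs(P[...,0]-.442)<.012)&(P[...,1]>.01)&(P[...,1]<.21);print("row",P[k][:,1].min() if k.any() else 0,P[k][:,1].max() if k.any() else 0)
    k=(P[...,0]>.5)&(P[...,0]<.62)&(P[...,1]>.1)&(P[...,1]<.5)&(P[...,2]>.055)&(P[...,2]<.078);print("plate",P[k].min(0) if k.any() else 0,k.sum())
E
```

```text
tcp [0.538  0.1905 0.1189] rot [ 0.001  0.129  0.992 -0.   ] j [-0.69  0.41  0.33  1.91 -0.17  0.85  1.04]
approach [0.5153 0.1799]
[[-0.07, 0.04], [-0.073, 0.035], [-0.076, 0.029], [-0.078, 0.022], [-0.079, 0.016], [-0.08, 0.01], [-0.081, 0.003], [-0.081, -0.003], [-0.08, -0.01], [-0.079, -0.016], [-0.078, -0.022], [-0.076, -0.028], [-0.073, -0.034], [-0.07, -0.04], [-0.067, -0.046], [-0.063, -0.051], [-0.059, -0.056], [-0.054, -0.06], [-0.049, -0.064], [-0.044, -0.068], [-0.038, -0.071], [-0.032, -0.074], [-0.026, -0.077], [-0.02, -0.078]]
peg [nan nan nan] 0
row 0.010244619443256081 0.08181630725503346
plate [0.57111774 0.30725764 0.06673816] 1513
peg [0.49678426 0.18383468 0.05543798] 48
row 0.010026903726710668 0.1207494293762911
plate [0.50023213 0.18135547 0.05829651] 904<stdin>:5: RuntimeWarning: Mean of empty slice.
  ret = um.true_divide(
```

Emit:
move_arm:
  moves:
    - [[0, -0.1, -0.5], [0, 0, 0], 1]
    - [[0, 0, -0.48], [0, 0, 0], 1]
    - [[-0.15, -0.04, 0], [0, 0, 0], 1]
    - [[-0.15, -0.04, 0], [0, 0, 0], 1]
    - [[0, 0, 0], [0, 0, 0], 1]

```text
t: 8.05
ee_pos: [0.5177, 0.1792, 0.0613]
tool_rot: [0.0, 0.128, 0.992, 0.0]
force: [0.4, 0.9, -0.3]
finger_gap: -0.0002
gripper_force: 0.0
```

Emit:
move_arm:
  moves:
    - [[-0.06, 0.01, -0.02], [0, 0, 0], 1]
    - [[-0.07, 0.04, 0], [0, 0, 1], 1]
    - [[-0.073, 0.035, 0], [0, 0, 1], 1]
    - [[-0.076, 0.029, 0], [0, 0, 1], 1]
    - [[-0.078, 0.022, 0], [0, 0, 1], 1]

```text
t: 8.68
ee_pos: [0.4983, 0.1879, 0.06]
tool_rot: [0.002, -0.032, 0.999, 0.001]
force: [1.0, -0.9, 1.2]
finger_gap: 0.0
gripper_force: 0.5
```

```bash
python3 - <<'E'
from h import *
im,d=vision.camera("side");cv2.imwrite("pics/s3.png",cv2.resize(im[140:300,180:340,::-1],None,fx=3.5,fy=3.5,interpolation=cv2.INTER_CUBIC))
s=r.get_state();print(s["ee_pos"],s["force"],s["tool_rot"])
E
```

```text
[0.49742621 0.18808826 0.05987149] [0.1996882  0.23349741 0.13705655] [ 9.86907411e-04 -3.34631847e-02  9.99439301e-01  5.70861020e-04]
```

View pics/s3.png

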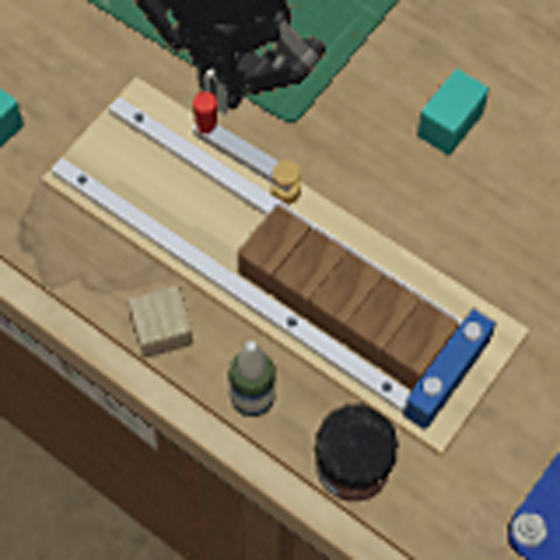

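The lever now lies along the channel with the peg at crop (205, 112), and the finger is behind it. The row is undisturbed, so I continue the arc.

Emit:
move_arm:
  moves:
    - [[-0.079, 0.016, 0], [0, 0, 1], 1]
    - [[-0.08, 0.01, 0], [0, 0, 1], 1]
    - [[-0.081, 0.003, 0], [0, 0, 1], 1]
    - [[-0.081, -0.003, 0], [0, 0, 1], 1]
    - [[-0.08, -0.01, 0], [0, 0, 1], 1]

```text
t: 9.35
ee_pos: [0.474, 0.1892, 0.0598]
tool_rot: [0.001, -0.23, 0.973, 0.0]
force: [-0.4, 0.6, -0.1]
finger_gap: -0.0
gripper_force: 0.5
```

Emit:
move_arm:
  moves:
    - [[-0.079, -0.016, 0], [0, 0, 1], 1]
    - [[-0.078, -0.022, 0], [0, 0, 1], 1]
    - [[-0.076, -0.028, 0], [0, 0, 1], 1]
    - [[-0.073, -0.034, 0], [0, 0, 1], 1]
    - [[-0.07, -0.04, 0], [0, 0, 1], 1]

```text
t: 9.98
ee_pos: [0.4513, 0.1808, 0.0598]
tool_rot: [0.001, -0.419, 0.908, 0.0]
force: [0.4, 1.8, -0.1]
finger_gap: 0.0001
gripper_force: 0.5
```

```bash
python3 - <<'E'
from k import *
plan(.86,1.66)
E
```

```text
tcp [0.4513 0.1808 0.0598] rot [ 0.001 -0.419  0.908  0.   ] j [-0.52  0.36  0.06  2.12 -0.03  0.66  2.  ]
approach [0.4508 0.18  ]
[[-0.067, -0.046], [-0.063, -0.051], [-0.059, -0.056], [-0.054, -0.06], [-0.049, -0.064], [-0.044, -0.068], [-0.038, -0.071], [-0.032, -0.074], [-0.026, -0.077], [-0.02, -0.078]]
```

Emit:
move_arm:
  moves:
    - [[-0.067, -0.046, 0], [0, 0, 1], 1]
    - [[-0.063, -0.051, 0], [0, 0, 1], 1]
    - [[-0.059, -0.056, 0], [0, 0, 1], 1]
    - [[-0.054, -0.06, 0], [0, 0, 1], 1]
    - [[-0.049, -0.064, 0], [0, 0, 0.5], 1]

```text
t: 10.6
ee_pos: [0.4341, 0.164, 0.0598]
tool_rot: [0.002, -0.574, 0.819, -0.0]
force: [0.2, 1.0, -0.1]
finger_gap: -0.0001
gripper_force: 0.4
```

Emit:
move_arm:
  moves:
    - [[-0.044, -0.068, 0], [0, 0, 0], 1]
    - [[-0.038, -0.071, 0], [0, 0, 0], 1]
    - [[-0.032, -0.074, 0], [0, 0, 0], 1]
    - [[0, 0, 0], [0, 0, 0], 1]

```text
t: 11.1
ee_pos: [0.4255, 0.1498, 0.0589]
tool_rot: [-0.001, -0.573, 0.819, -0.0]
force: [1.5, -0.5, 0.0]
finger_gap: -0.0001
gripper_force: 0.0
```

```bash
python3 - <<'E'
from k import *
plan(1.5,1.66)
print(r.get_state()["force"])
im,d=vision.camera("side");cv2.imwrite("pics/s4.png",cv2.resize(im[140:300,180:340,::-1],None,fx=3.5,fy=3.5,interpolation=cv2.INTER_CUBIC))
E
```

```text
tcp [0.4255 0.1498 0.0589] rot [-0.001 -0.573  0.819 -0.   ] j [-0.42  0.31 -0.01  2.2   0.01  0.64  2.36]
approach [0.4264 0.1506]
[[-0.026, -0.077], [-0.02, -0.078]]
[ 1.45044436 -0.52237737  0.0019519 ]
```

View pics/s4.png

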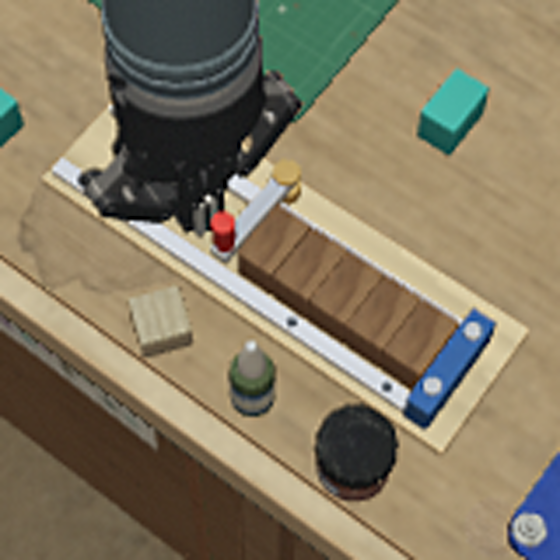

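The lever is almost across, with the peg at crop (222, 232). I'll push gently in −y until it reaches its stop.

Emit:
move_arm:
  moves:
    - [[0, -0.05, 0], [0, 0, 0], 1]
    - [[0, -0.04, 0], [0, 0, 0], 1]
    - [[0, 0, 0], [0, 0, 0], 1]

```text
t: 11.52
ee_pos: [0.4254, 0.1479, 0.0589]
tool_rot: [0.001, -0.575, 0.818, 0.001]
force: [-1.1, 5.5, -2.0]
finger_gap: 0.0002
gripper_force: 2.7
```

Emit:
move_arm:
  moves:
    - [[0, -0.03, 0], [0, 0, 0], 1]
    - [[0, 0, 0], [0, 0, 0], 1]

```text
t: 11.78
ee_pos: [0.4253, 0.1477, 0.0589]
tool_rot: [0.002, -0.575, 0.818, 0.002]
force: [-1.7, 8.9, -2.7]
finger_gap: 0.0001
gripper_force: 4.0
```

The lever is on its stop: force rose with no further motion. I'll hold briefly, back off and rise.

Emit:
move_arm:
  moves:
    - [[0, 0, 0], [0, 0, 0], 1]
    - [[0, 0.1, 0], [0, 0, 0], 1]
    - [[0, 0.3, 0], [0, 0, 0], 1]
    - [[0, 0.1, 0.6], [0, 0, 0], 1]
    - [[0, 0.3, 0.8], [0, 0, 0], 1]

```text
t: 12.4
ee_pos: [0.4246, 0.189, 0.1423]
tool_rot: [-0.003, -0.573, 0.82, -0.0]
force: [1.7, -0.4, -0.1]
finger_gap: 0.0004
gripper_force: 0.0
```

Emit:
move_arm:
  moves:
    - [[0, 0.8, 0.4], [0, 0, 0], 1]
    - [[0, 0.5, 0], [0, 0, 0], 1]
    - [[0, 0, 0], [0, 0, 0], 1]

```text
t: 12.78
ee_pos: [0.4257, 0.2718, 0.1675]
tool_rot: [0.001, -0.576, 0.818, 0.0]
force: [-0.8, -0.8, -0.5]
finger_gap: 0.0
gripper_force: 0.0
```

```bash
python3 - <<'E'
from h import *
im,d=vision.camera("top");P=cloud("top",d);cv2.imwrite("pics/t5.png",cv2.resize(im[175:262,185:345,::-1],None,fx=5,fy=5,interpolation=cv2.INTER_CUBIC))
k=(P[...,2]>.045)&(P[...,2]<.065)&(abs(P[...,0]-.425)<.02)&(abs(P[...,1]-.128)<.025);print("peg",P[k].mean(0),k.sum())
im,d=vision.camera("side");P=cloud("side",d)
k=(P[...,2]>.045)&(P[...,2]<.065)&(abs(P[...,0]-.425)<.02)&(abs(P[...,1]-.128)<.025);print("peg",P[k].mean(0),k.sum())
E
```

```text
peg [0.42442954 0.12871317 0.05721719] 36
peg [0.42349769 0.12763592 0.05553059] 57
```

View pics/t5.png

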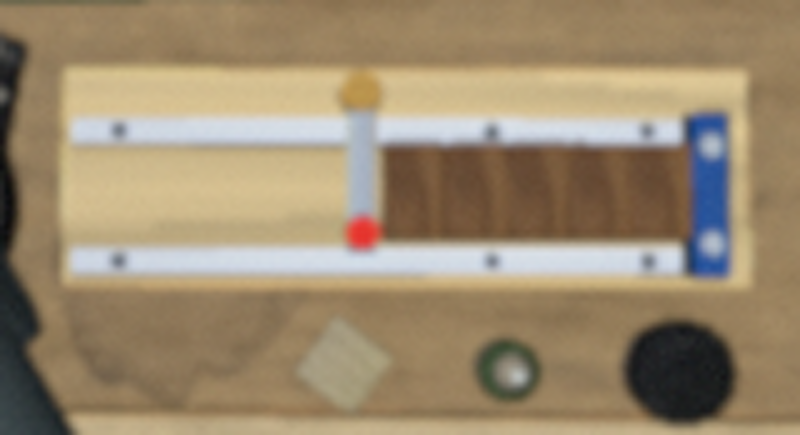

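The lever lies square across the channel, with the peg at crop (363, 234) and the pivot at (360, 90). The row fills 385–690 against the stop, and the bystanders have not moved.

```bash
python3 -c "
from rig import job_done
print(job_done())"
```

```text
the job is handed in; nothing more can be done
None
```

I pushed the row home against the blue stop, swung the keeper square across behind block 5, let go of everything and handed the job in at about 13 s; the final top view shows the spare block, bottle and jar where they stood.

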